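Sort the run's reagents and duplicate tubes into their cold blocks

ROBOT

A 6-joint arm with a two-finger parallel gripper is mounted at the origin on a cart in front of the work surface, level with it; the furniture and walls round the work are solid. World frame = base frame: x ahead of the robot, y to its left, z up, the work surface at z = 0. Lengths are in m, angles in rad, forces in N, time in s.
With the tool pointing down it reaches from about 0.275 to 0.85 m from the base axis. Payload 19 kg.
Tool frame: the origin (TCP) lies at the very end of the fingers, on their centre line; the grasp point (between the pads) lies 19 mm behind it; z points along the fingers, y is the line along which they close (so a half turn about z gives the same grasp; the last joint's range is limited). The gripper opens to 85 mm and grips with 20 to 120 N. Pads are 22 mm wide; open, the fingers measure 114 mm over their backs; the gripper's body (76 mm by 85 mm) begins 54 mm behind the grasp point. The pads swing forward as they close: fully open they stand 13 mm farther back than shut.
Start: joints at [-1.434, 0.15, 1.437, -0, 1.554, -0.134], TCP at [0.154, -0.554, 0.231] pointing down, gripper open.
Joint ranges: [-2.8, 2.8], [-0.68, 2.1], [0.12, 2.68], [-1.39, 4.53], [0.16, 2.79], [-2.81, 2.81]. Speed limits (rad/s): [1.89, 1.89, 2.22, 3.01, 3.01, 3.01].

INTERFACE

Orientations are given as a unit quaternion [x, y, z, w].
In Python, from workcell import env, solver, imaging, sensors gives the robot as it stands. The module is installed in compiled form; this text tells all that it offers. Calls block until the motion is done:
- env.reach(position, orientation): joint-space move of the TCP to a pose.
- env.line_to(position, feed=0.15, attitude=None, f_stop=None): straight line of the TCP; attitude=None keeps the orientation; feed is the mean speed in m/s. With f_stop (N) it stops when the force on the tool has changed by that much, and returns True; else False.
- env.goto_joints(angles): joint-space move.
- env.move_gripper(opening, effort=None): finger opening in m; effort is the grip in N (None keeps the last); returns when the fingers have stopped.
- env.hold(seconds).
- solver.solve_ik(position, orientation): joint angles nearest the present ones, or None.
- imaging.capture(name): name is "scene" or "top"; returns (picture, depth): 384x512x3 uint8, red, green, blue; 384x512 float32, m along the optical axis (not along the pixel's ray), 0 where there is no reading.
- imaging.calibration(name): a dict with "fx", "fy", "cx", "cy" (pixels), "k1" (the pictures are not rectified: a ray, as slopes to the right and down, at radius r is drawn at 1 + k1 r^2 times it, then the intrinsics apply), "R" (3x3) and "t" (3): a world point X has camera coordinates R X + t. Camera axes: x right, y down, z forward; pixel columns grow to the right and rows downward; lengths in m; the calibration is good to about 2 mm. A picture is of the moment at which its call begins. calibration takes no time and is no camera call.
A pose or a line that the arm cannot do raises env.IKError and nothing moves.
- env.job_done(): hands the job in; it is judged then, once.
Readings, each from a call of its own:
- sensors.read_time_s(): time.
- sensors.read_joints(): joint angles.
- sensors.read_qvel(): joint speeds.
- sensors.read_effort(): joint torques, N m.
- sensors.read_eef_pos(): TCP position.
- sensors.read_tool_rot(): TCP orientation.
- sensors.read_wrist_force(): force on the tool from outside, world axes, zero at the start.
- sensors.read_moment(): the same for the moment, N m.
- sensors.read_finger_gap(): finger opening in m.
- sensors.read_gripper_force(): force on a finger pad.
Only numpy, scipy, OpenCV 4.12 (cv2) and the standard library are available. Lean on these libraries where they do the work, as an engineer would, in place of code of your own. Each camera call takes 0.05 s, during which the arm holds its last target. There are 200 camera calls.

TASK

Get this run's things into the cold blocks they belong in: the two narrow reagent bottles into the wells of the two-well block, the wide bottle into the wide single well, and the two loose sample tubes from the white stand into the empty slot of the tube block. The two tubes are duplicates of one sample and must stay together, so lift both in one grasp and set them down as a pair. Set everything down upright and right down on the floor of its pocket without dropping it, and let go.

Things in the scene. Friction and masses are not known exactly. Their poses are not given: they have to be found in the camera images.
- bottle_a: loose narrow reagent bottle, white plastic, screw cap: round body 38 mm in diameter, 118 mm tall with its cap (cap 31 mm wide, 18 mm tall); standing upright on the bench. Origin: centre of its underside, z up the bottle; yaw is meaningless. About 0.08 kg. Grip it round the body, about 75 mm above its foot, so that the cap stays clear of the gripper's body
- bottle_b: loose narrow reagent bottle of the same kind, 38 mm in diameter, 122 mm tall with its cap; standing upright. Origin: centre of its underside, z up. About 0.08 kg. Grip it about 75 mm above its foot
- bottle_c: loose wide reagent bottle, white plastic, screw cap: round body 48 mm in diameter, 105 mm tall with its cap (cap 39 mm wide), clearly stouter than the other two; standing upright. Origin: centre of its underside, z up. About 0.08 kg. Grip it about 55 to 60 mm above its foot
- dup_a: one of the two loose capped sample tubes, 105 mm tall: glass 13 mm in diameter, cap 16 mm in diameter over the top 20 mm. It stands upright in the stand's -y hole. Origin: centre of its foot, z up the tube; yaw is meaningless. 11 g
- dup_b: the other loose capped sample tube, same size and look, upright in the stand's +y hole. Origin: centre of its foot, z up the tube
- stand: fixed white plastic stand, 36 (x) by 56 mm (y), 36 mm tall, foot plate 50 by 72 mm; origin under its centre. The loose tubes start in its two 14 mm holes at y = -9.5 and +9.5 mm, 30 mm deep, floor 6 mm above the bench: 35 mm across both caps along y, tops at 111 mm. Fingers closing along y on the caps (92 mm above the tube feet, 40 N) press them together and hold both
- block_twin: fixed grey metal cold block in a black foam skirt, 85 mm (x) by 135 mm (y) over the skirt, 44 mm tall, with two equal round wells for the narrow bottles, centred at x = 0, y = -31 and +31 mm: 47 mm in diameter, with a conical lead-in (55 mm at the top, narrowing over 9 mm), floor 8 mm above the bench. Origin: centre of its underside, z up
- block_wide: fixed grey metal cold block in a black foam skirt, 92 by 92 mm, 44 mm tall, with a single wide round well at its centre for the wide bottle: 58 mm in diameter with a conical lead-in (66 mm at the top, narrowing over 9 mm), floor 8 mm above the bench. Origin: centre of its underside, z up
- block_tube: fixed grey metal cold block, black foam skirt, 108 (x) by 82 mm (y), 44 mm tall; origin under its centre. Two slots, each for two tubes side by side along y: 22 (x) by 38 mm (y), lead-in 30 by 46 mm at the top narrowing over 9 mm, floor at 8 mm. The slot at x = +23 mm holds two fixed yellow-capped tubes, tops at 113 mm; the one at x = -23, y = 0 is empty. Tubes may lean in it

How it is judged:
By the outcome, as a careful person would: the job done as asked, in the order asked, and still so for the second after the job is handed in, with the robot touching nothing.
It also fails if it takes over 106 s, if anything falls off the work surface, if the arm or the gripper's body presses on something with over 40 N, if the wrist force passes 120 N, or if a joint passes its speed limit or range.

## Working session

There is one attempt and no reset: what is moved stays moved. The work goes in short steps, each a Python script; the robot and the scene stay as the last script left them, time stands still between calls to the robot, and variables do not carry over. Pictures are saved under pics/ and viewed, at most 14 in all, crops included, and the job is handed in when it is done.

```bash
mkdir -p pics; ls
python3 - <<'E'
from workcell import env, solver, imaging, sensors
import cv2,numpy as np
for n in("scene","top"):
    p,d=imaging.capture(n); cv2.imwrite(f"pics/{n}0.png",p[:,:,::-1]); np.save(n+"_d.npy",d); np.save(n+"_p.npy",p)
    print(n,imaging.calibration(n))
print(sensors.read_time_s(),sensors.read_tool_rot())
E
```

```text
pics
scene {'fx': 497.773433601697, 'fy': 497.773433601697, 'cx': 259.65824176891454, 'cy': 184.07982378659378, 'k1': -0.1172421799235646, 'R': array([[ 0.5455308 , -0.8378976 , -0.01799339],
       [-0.47236981, -0.28967006, -0.832441  ],
       [ 0.69228817,  0.46262174, -0.55382146]]), 't': array([-0.24798945,  0.28005314,  0.62649443])}
top {'fx': 391.02265166984637, 'fy': 391.02265166984637, 'cx': 252.98289023505126, 'cy': 188.44800001508662, 'k1': -0.11364376108366002, 'R': array([[ 0.02955463, -0.99941039, -0.01747557],
       [-0.99346928, -0.02744237, -0.11075068],
       [ 0.11020581,  0.02063464, -0.99369457]]), 't': array([-0.00469312,  0.49432158,  0.8296729 ])}
0.1 [ 9.90846594e-01  1.34991646e-01  2.01300569e-06 -5.30896488e-04]
```

View pics/scene0.png

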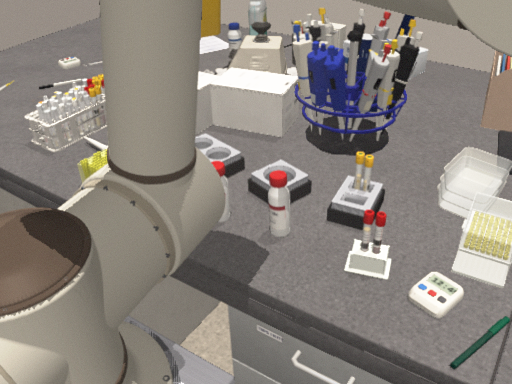

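View pics/top0.png

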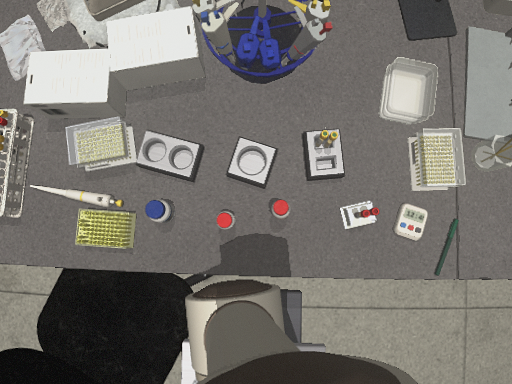

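The top view shows everything: red-capped bottles at (225,220) and (280,208), and a blue-capped bottle at (156,209). The blocks are at (170,155) twin, (252,160) wide and (323,155) tube, with the empty slot on its near side. The stand with its two tubes is at (360,214).

```bash
cat > h.py <<'E'
import numpy as np,cv2
from workcell import env, solver, imaging, sensors
def rays(n,uv):
    c=imaging.calibration(n);K=np.array([[c['fx'],0,c['cx']],[0,c['fy'],c['cy']],[0,0,1.]])
    s=cv2.undistortPoints(np.asarray(uv,float).reshape(-1,1,2),K,np.array([c['k1'],0,0,0,0.])).reshape(-1,2)
    R=np.array(c['R']);return -R.T@np.array(c['t']),np.c_[s,np.ones(len(s))]@R
def plane(n,uv,z):
    o,r=rays(n,uv);return o+r*((z-o[2])/r[:,2])[:,None]
def cloud(n,d):
    v,u=np.indices(d.shape);o,r=rays(n,np.c_[u.ravel(),v.ravel()])
    P=(o+r*d.reshape(-1,1)).reshape(*d.shape,3);P[d<=0]=np.nan;return P
E
cat > m.py <<'E'
from h import *
d=np.load("top_d.npy");p=np.load("top_p.npy");P=cloud("top",d);Z=P[...,2]
print("bench z",np.nanmedian(Z[225:250,120:200]))
hsv=cv2.cvtColor(p,cv2.COLOR_RGB2HSV)
sub={'bot1':(205,240,208,240),'bot2':(193,228,265,298),'blue':(192,228,140,176),'dups':(195,232,338,384)}
for k,(a,b,c,e) in sub.items():
    h=hsv[a:b,c:e];z=Z[a:b,c:e]
    red=((h[...,0]<8)|(h[...,0]>172)) if k!='blue' else (abs(h[...,0].astype(int)-113)<14)
    m=red&(h[...,1]>120)&(h[...,2]>50)
    top=np.nanpercentile(z[m],90); mt=m&(z>top-.006)
    Q=P[a:b,c:e][mt]
    (x,y),r=cv2.minEnclosingCircle(Q[:,:2].astype(np.float32))
    print(k,m.sum(),mt.sum(),"top",top.round(4),"mean",Q.mean(0).round(4),"circ",round(x,4),round(y,4),"dia",round(2*r,4))
    if k=='dups': 
        _,_,cen=cv2.kmeans(Q[:,:2].astype(np.float32),2,None,(3,50,1e-5),5,cv2.KMEANS_PP_CENTERS);print(cen)
for k,(a,b,c,e),zt in [('twin',(120,190,125,210),.044),('wide',(128,195,218,285),.044),('tube',(120,190,295,352),.044),('stand',(195,235,335,385),.036)]:
    z=Z[a:b,c:e];m=abs(z-zt)<.006
    n,l,s,_=cv2.connectedComponentsWithStats(m.astype(np.uint8));m=l==1+s[1:,4].argmax()
    r=cv2.minAreaRect(P[a:b,c:e][m][:,:2].astype(np.float32));print(k,m.sum(),np.nanmedian(z[m]).round(4),np.round(r[0],4),np.round(r[1],4),round(r[2],2))
    cs,hi=cv2.findContours(m.astype(np.uint8),cv2.RETR_CCOMP,cv2.CHAIN_APPROX_NONE)
    for q,hh in zip(cs,hi[0]):
        if hh[3]>=0 and len(q)>14:
            W=plane('top',q.reshape(-1,2)+[c,a],zt)[:,:2].astype(np.float32);r=cv2.minAreaRect(W);print("  hole",np.round(r[0],4),np.round(r[1],4),round(r[2],1))
E
python3 m.py
```

```text
bench z 0.0007537212181168984
bot1 177 173 top 0.1198 mean [0.421  0.0621 0.1179] circ 0.421 0.0622 dia 0.0287
bot2 179 174 top 0.1236 mean [ 0.4493 -0.0465  0.122 ] circ 0.4492 -0.0462 dia 0.0297
blue 249 249 top 0.1067 mean [0.4391 0.2046 0.105 ] circ 0.4388 0.2047 dia 0.0369
dups 97 89 top 0.1124 mean [ 0.4445 -0.2253  0.1108] circ 0.4446 -0.2249 dia 0.0346
[[ 0.44670466 -0.23462847]
 [ 0.44217318 -0.21570623]]
twin 1133 0.044 [0.5654 0.1992] [0.1261 0.0756] 75.98
  hole [0.5573 0.1685] [0.051  0.0525] 47.3
  hole [0.5718 0.2282] [0.0525 0.0504] 21.5
wide 776 0.0442 [0.5541 0.0146] [0.0796 0.0824] 73.18
  hole [0.5534 0.0163] [0.0621 0.0618] 46.4
tube 971 0.0443 [ 0.5769 -0.1444] [0.099  0.0734] 6.2
  hole [ 0.5531 -0.1462] [0.0292 0.0452] 8.5
stand 306 0.0362 [ 0.4445 -0.2261] [0.0381 0.0593] 13.22
```

```bash
python3 -c "
import cv2
p=cv2.imread('pics/top0.png');cv2.imwrite('pics/c1.png',cv2.resize(p[110:240,120:390],None,fx=2.96,fy=2.96,interpolation=2))"
```

```text
(no output)
```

View pics/c1.png

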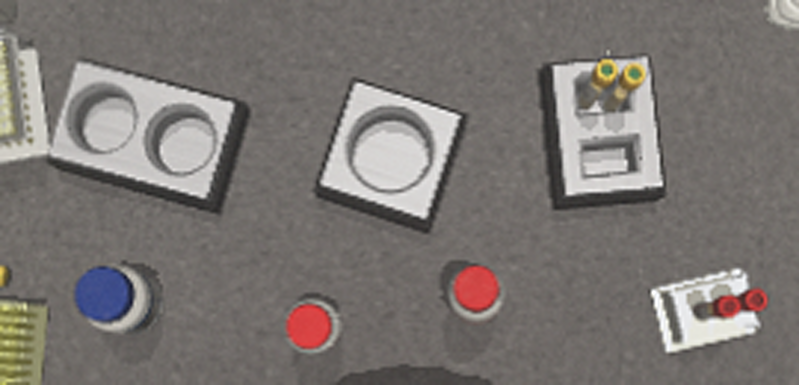

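The caps measure 118, 122 and 105 mm high. The twin's wells are 61.4 mm apart (62 given), and the block and stand sizes and yaws agree too. I'll check IK and the space round each goal, then move the first bottle.

```bash
cat >> h.py <<'E'
def q(psi): a=np.radians(psi)/2;return [np.cos(a),np.sin(a),0,0]
A=(.421,.0622);B=(.4492,-.0463);C=(.439,.2047);D=(.4445,-.2252)
W1=(.572,.2285);W2=(.5572,.1684);WW=(.5537,.0158);SL=(.5535,-.1466)
TR=.235
def say(*a): print(round(sensors.read_time_s(),1),*a)
def pick(xy,z,psi,opening,effort,first=False):
    env.move_gripper(opening)
    env.reach([*xy,TR],q(psi))
    if env.line_to([*xy,z],feed=.12,f_stop=8): say("CONTACT on descent",sensors.read_eef_pos())
    env.move_gripper(0,effort)
    say("gap",sensors.read_finger_gap(),"F",sensors.read_gripper_force())
    env.line_to([*xy,TR],feed=.15); say("lifted gap",sensors.read_finger_gap())
def place(xy,z,psi,opening):
    env.line_to([*xy,TR],feed=.2,attitude=q(psi))
    env.line_to([*xy,z+.010],feed=.12)
    env.hold(.2)
    c=env.line_to([*xy,z-.006],feed=.02,f_stop=3)
    say("contact",c,"z",sensors.read_eef_pos(),"nominal",z,"gap",sensors.read_finger_gap(),"f",sensors.read_wrist_force())
    return c
def release(xy,opening):
    env.hold(.2);env.move_gripper(opening);env.hold(.2)
    env.line_to([*xy,TR],feed=.15);say("up")
def look(name,fn,box=None,s=1):
    p,d=imaging.capture(name)
    if box: a,b,c,e=box;p=p[a:b,c:e]
    cv2.imwrite("pics/"+fn,cv2.resize(p[:,:,::-1],None,fx=s,fy=s));return p,d
E
python3 - <<'E'
from h import *
P=cloud("top",np.load("top_d.npy")).reshape(-1,3)
for n,xy,z,psi in [('A',A,.056,76),('B',B,.056,76),('C',C,.039,76),('D',D,.079,13.3),('W1',W1,.064,76),('W2',W2,.064,76),('WW',WW,.049,76),('SL',SL,.081,6.2)]:
    js=[solver.solve_ik([*xy,h],q(psi)) for h in(z,TR)]
    m=P[:,2]>z; dd=np.hypot(*(P[m][:,:2]-xy).T); dd=dd[dd>.045]
    print(n,[None if j is None else np.round(j,2) for j in js],"near obst",dd.min().round(3),P[m][np.hypot(*(P[m][:,:2]-xy).T)>.045][dd.argmin()].round(3))
E
```

```text
A [array([-0.03, -0.03,  2.  , -0.  ,  1.17,  0.21]), array([-0.03, -0.17,  1.75, -0.  ,  1.56,  0.21])] near obst 0.095 [ 0.443 -0.03   0.082]
B [array([-0.27,  0.03,  1.94, -0.  ,  1.17, -0.03]), array([-0.27, -0.11,  1.7 , -0.  ,  1.56, -0.03])] near obst 0.094 [0.427 0.045 0.079]
C [array([ 0.28,  0.11,  1.89, -0.  ,  1.14,  0.52]), array([ 0.28, -0.04,  1.63, -0.  ,  1.55,  0.52])] near obst 0.071 [0.431 0.275 0.042]
D [array([-0.62,  0.1 ,  1.82, -0.  ,  1.23,  0.71]), array([-0.62, -0.01,  1.6 , -0.  ,  1.55,  0.71])] near obst 0.139 [ 0.504 -0.351  0.091]
W1 [array([ 0.26,  0.34,  1.55, -0.  ,  1.25,  0.5 ]), array([ 0.26,  0.23,  1.33, -0.  ,  1.58,  0.5 ])] near obst 0.055 [0.562 0.283 0.065]
W2 [array([ 0.16,  0.28,  1.64, -0.  ,  1.23,  0.41]), array([ 0.16,  0.16,  1.41, -0.  ,  1.56,  0.41])] near obst 0.101 [0.46  0.197 0.069]
WW [array([-0.11,  0.24,  1.72, -0.  ,  1.18,  0.13]), array([-0.11,  0.11,  1.48, -0.  ,  1.56,  0.13])] near obst 0.104 [ 0.466 -0.039  0.083]
SL [array([-0.39,  0.24,  1.64, -0.  ,  1.26,  1.07]), array([-0.39,  0.14,  1.44, -0.  ,  1.56,  1.07])] near obst 0.045 [ 0.595 -0.128  0.095]
```

Run:
```python
from h import *
pick(A,.056,76,.070,40)
place(W1,.064,76,.06)
look("top","t1.png",(110,240,120,390),2.9)
```

```text
4.8 gap 0.03644776578164466 F 39.55893660779111
6.2 lifted gap 0.03617438024182114
9.7 contact True z [0.57198665 0.22853615 0.06448219] nominal 0.064 gap 0.036436369361305856 f [-0.83201731 -0.34226107  6.08423222]
```

View pics/t1.png

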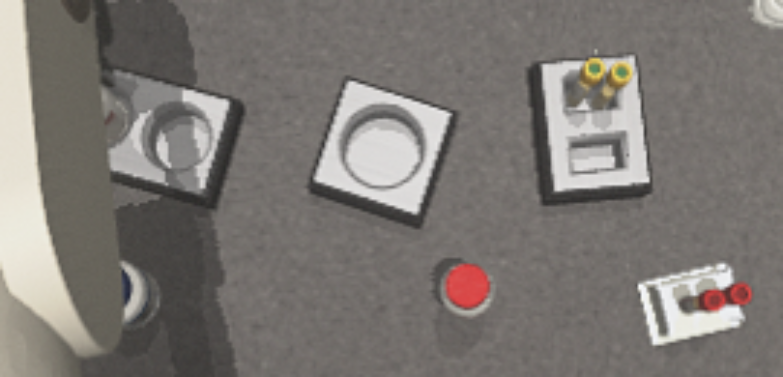

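The arm hides the far well. Bottle A's left edge is visible inside it, and contact came at 64.5 mm against a nominal 64, so it is on the floor. I'll release it and do bottle B the same way, then bottle C if B's numbers agree.

Run:
```python
from h import *
release(W1,.062)
pick(B,.056,76,.070,40)
c=place(W2,.064,76,.06)
if c and abs(sensors.read_eef_pos()[2]-.064)<.002:
    release(W2,.062)
    env.move_gripper(.08)
    pick(C,.039,76,.080,40)
    look("top","t2.png",(110,240,120,390),2.9)
```

```text
11.8 up
15.2 gap 0.0364027336774054 F 39.30960037512705
16.6 lifted gap 0.03643538725379317
19.8 contact True z [0.55695442 0.16928641 0.07269535] nominal 0.064 gap 0.03649935790347231 f [1.2870963  3.20773768 1.60538397]
```

Contact came 8.7 mm early with a +y side force, so something is touching inside the well. I'll look.

Run:
```python
from h import *
env.hold(.3);say(sensors.read_eef_pos(),sensors.read_wrist_force(),sensors.read_moment(),sensors.read_tool_rot())
a,_=look("top","x.png");b,_=look("scene","x.png")
f=lambda i:cv2.resize(i,(400,400),interpolation=2)
cv2.imwrite("pics/t3.png",np.hstack([f(a[120:220,120:220]),f(b[110:230,180:300])])[:,:,::-1])
```

```text
20.1 [0.55684199 0.16912304 0.07281737] [ 2.6941825   4.08373155 -2.39873498] [ 0.92570685 -0.54017052  0.0544096 ] [ 7.87966147e-01  6.15718063e-01  1.32085563e-05 -7.85600521e-04]
```

View pics/t3.png

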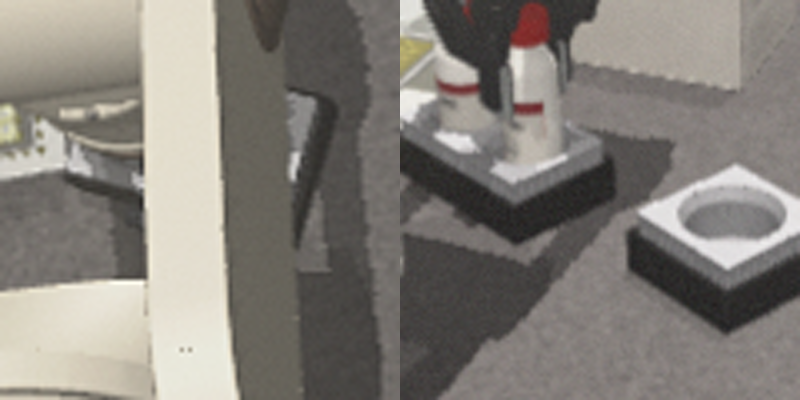

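Bottle B looks tilted in the grip, with its foot toward -y. I'll lift it clear and look at its lean.

Run:
```python
from h import *
env.line_to([*W2,TR],feed=.15);env.hold(.3)
say(sensors.read_wrist_force(),sensors.read_moment())
a,_=look("top","x.png");b,d=look("scene","x.png");np.save("sd.npy",d);np.save("sp.npy",b)
cv2.imwrite("pics/t4.png",np.hstack([cv2.resize(b[40:240,150:350],(500,500)),cv2.resize(a[110:230,110:230],(300,500))])[:,:,::-1])
```

```text
21.7 [-0.41012636  0.54499266 -0.12032353] [ 0.01789435  0.02183268 -0.05431829]
```

View pics/t4.png

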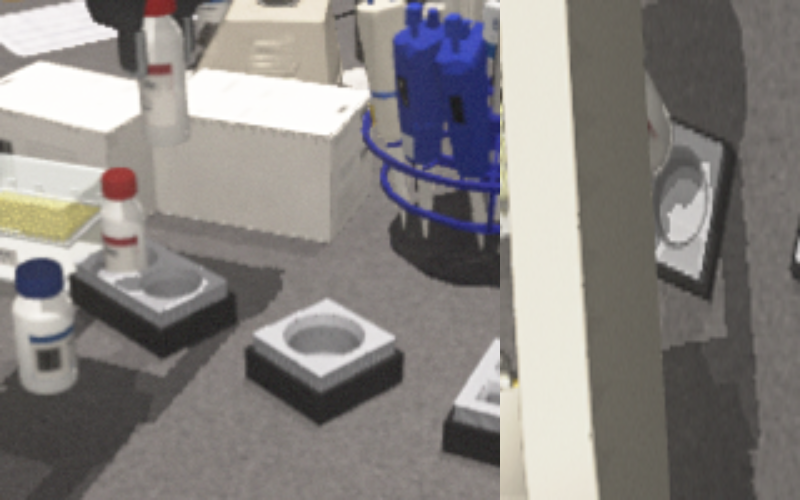

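By eye bottle B leans no more than its neighbours, so I'll measure its axis by fitting circles to slices of the point cloud.

Run:
```python
from h import *
from scipy.optimize import least_squares
P=cloud("scene",np.load("sd.npy"))
def axis(box,xy0,zs,r):
    a,b,c,e=box;Q=P[a:b,c:e].reshape(-1,3);Q=Q[np.isfinite(Q[:,0])];Q=Q[np.hypot(*(Q[:,:2]-xy0).T)<.05]
    for z in zs:
        s=Q[abs(Q[:,2]-z)<.005][:,:2]
        if len(s)<6: print(z,len(s));continue
        f=least_squares(lambda c:np.hypot(*(s-c).T)-r,xy0,loss='soft_l1',f_scale=.001);print(round(z,3),len(s),f.x.round(4),"rms",np.sqrt(np.mean(f.fun**2)).round(4))
print("eef",sensors.read_eef_pos())
print("B in hand");axis((40,110,200,232),np.array(W2),np.arange(.165,.27,.012),.019)
print("A in well");axis((105,160,180,215),np.array(W1),np.arange(.05,.115,.012),.019)
print("C");axis((140,205,150,190),np.array(C),np.arange(.01,.09,.012),.024)
```

```text
eef [0.5571792  0.16839175 0.23483615]
B in hand
0.165 0
0.177 25 [0.5552 0.1665] rms 0.0015
0.189 93 [0.5545 0.1654] rms 0.0013
0.201 94 [0.5549 0.1661] rms 0.0014
0.213 97 [0.5549 0.1662] rms 0.0014
0.225 94 [0.5557 0.1664] rms 0.0015
0.237 101 [0.5542 0.1675] rms 0.0027
0.249 139 [0.5522 0.1678] rms 0.0054
0.261 149 [0.5542 0.1676] rms 0.0053
A in well
0.05 67 [0.5704 0.2342] rms 0.0014
0.062 70 [0.5699 0.2343] rms 0.0014
0.074 77 [0.5697 0.2335] rms 0.0015
0.086 81 [0.5703 0.2343] rms 0.0018
0.098 71 [0.5746 0.2384] rms 0.0027
0.11 53 [0.5724 0.2366] rms 0.0017
C
0.01 92 [0.4349 0.2103] rms 0.0012
0.022 90 [0.4349 0.2098] rms 0.0011
0.034 96 [0.4352 0.2096] rms 0.0013
0.046 100 [0.4356 0.209 ] rms 0.0013
0.058 96 [0.4355 0.2085] rms 0.0013
0.07 140 [0.4366 0.21  ] rms 0.0023
0.082 63 [0.4443 0.2125] rms 0.0029
```

Bottle B is upright, but the two cameras disagree by several mm in y. I'll measure the wells and bottles in the scene camera too, so that I compare within one camera.

Run:
```python
from h import *
from scipy.optimize import least_squares
P0=cloud("scene",np.load("scene_d.npy"));P=cloud("scene",np.load("sd.npy"))
def circ(P,box,xy0,z0,z1,r):
    a,b,c,e=box;Q=P[a:b,c:e].reshape(-1,3);Q=Q[(Q[:,2]>z0)&(Q[:,2]<z1)];s=Q[np.hypot(*(Q[:,:2]-xy0).T)<.05][:,:2]
    f=least_squares(lambda c:np.hypot(*(s-c).T)-r,xy0,loss='soft_l1',f_scale=.001);return f.x.round(4),len(s)
print("B start scene",circ(P0,(185,240,260,300),np.array(B),.015,.08,.019),"top said",B)
print("bench z scene",np.nanmedian(P0[240:270,215:235,2]))
# well walls below the lead-in: points between z .012 and .033
for n,xy,r,box in [("W2",W2,.0235,(140,180,195,245)),("WW",WW,.029,(150,200,245,315))]:
    print(n,"walls",circ(P,box,np.array(xy),.014,.033,r),"top",xy)
for n,zt,(a,b,c,e) in [('wide',.044,(155,210,245,315)),('twin',.044,(135,185,178,248)),('tube',.044,(165,232,325,390))]:
    z=P[a:b,c:e,2];m=abs(z-zt)<.006;k,l,s,_=cv2.connectedComponentsWithStats(m.astype(np.uint8));m=l==1+s[1:,4].argmax()
    r=cv2.minAreaRect(P[a:b,c:e][m][:,:2].astype(np.float32));print(n,np.nanmedian(z[m]).round(4),[np.round(v,4) for v in r])
# top view: what is visible of the held bottle/others now; top-camera body check of bottle B at start
T=cloud("top",np.load("top_d.npy"))
print("B body top cam",circ(T,(195,230,262,300),np.array(B),.02,.09,.019),"A",circ(T,(205,240,205,242),np.array(A),.02,.09,.019))
```

```text
B start scene (array([ 0.4435, -0.0493]), 643) top said (0.4492, -0.0463)
bench z scene -0.00025531026927888556
W2 walls (array([0.5466, 0.1611]), 509) top (0.5572, 0.1684)
WW walls (array([0.5477, 0.011 ]), 487) top (0.5537, 0.0158)
wide 0.0421 [array([0.5505, 0.0158]), array([0.0859, 0.0837]), np.float64(72.7957)]
twin 0.042 [array([0.5611, 0.2002]), array([0.1265, 0.0767]), np.float64(75.8207)]
tube 0.0426 [array([ 0.5735, -0.1434]), array([0.102, 0.071]), np.float64(6.2434)]
B body top cam (array([ 0.4485, -0.0486]), 77) A (array([0.422 , 0.0645]), 84)
```

All the evidence agrees that bottle B sits about 4 mm toward -y in the pads: the +y push on the tool, the bias-corrected scene fit, and the top-camera body fit. I'll shift the target by that much and retry.

```bash
python3 - <<'E'
from h import *
t=(W2[0]+.0005,W2[1]+.004)
c=place(t,.064,76,.06)
if c and abs(sensors.read_eef_pos()[2]-.064)<.002:
    release(t,.062)
    env.reach([.42,-.1,.25],q(76))
    p,d=look("top","t5.png",(110,240,120,390),2.9);np.save("td.npy",d)
E
ls pics
```

```text
24.3 contact True z [0.5577067  0.17249347 0.06448946] nominal 0.064 gap 0.03645123151026556 f [ 0.17324239 -0.06618048  5.88761389]
26.4 up
c1.png
scene0.png
t1.png
t3.png
t4.png
t5.png
top0.png
x.png
```

View pics/t5.png

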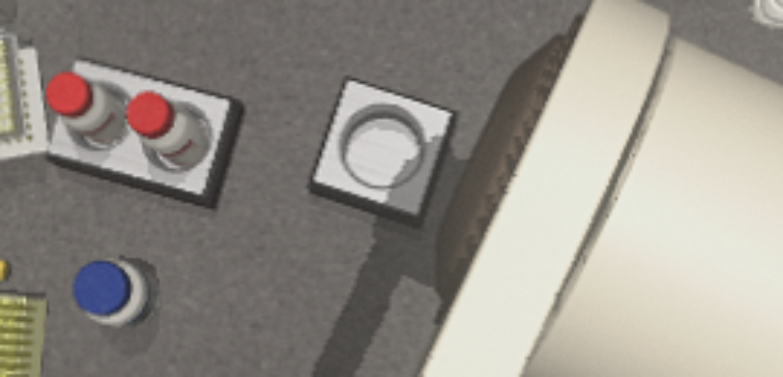

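Both red-capped bottles are in the twin's wells and look upright; B came down at 64.5 mm with no side force. To settle the y error for bottle C, I'll compare the red caps' top-camera positions now with where they were set down.

Run:
```python
from h import *
p,d=imaging.capture("top");P=cloud("top",d);hsv=cv2.cvtColor(p,cv2.COLOR_RGB2HSV)
for n,(a,b,c,e) in {'A':(130,153,132,155),'B':(138,162,160,181)}.items():
    h=hsv[a:b,c:e];m=((h[...,0]<8)|(h[...,0]>172))&(h[...,1]>120);Q=P[a:b,c:e][m];z=np.nanmedian(Q[:,2]);Q=Q[abs(Q[:,2]-z)<.004];print(n,Q.mean(0).round(4))
```

```text
A [0.5713 0.23   0.1256]
B [0.5573 0.1717 0.1301]
```

The caps are within 1.5 mm of the set-down points, so the top-camera cap positions are good. Bottle C is next.

Run:
```python
from h import *
C=(.439,.2055);t=(.5538,.0155)
pick(C,.041,76,.078,40)
c=place(t,.049,76,.07)
z=sensors.read_eef_pos()[2]
if c and abs(z-.049-.002)<.002:
    print("ok")
```

```text
31.3 gap 0.046498431156521615 F 39.15570958284661
32.7 lifted gap 0.04713151437635582
36.3 contact True z [0.55365072 0.01545662 0.04930137] nominal 0.049 gap 0.046854898778461905 f [-2.04872055 -0.91187929  7.72849158]
ok
```

C's contact height of 49.3 mm matches the 49 mm expected. I'll release it, grasp the tube pair and look.

Run:
```python
from h import *
t=(.5538,.0155)
release(t,.068)
pick(D,.079,13.3,.060,40)
env.line_to([*SL,TR],feed=.2,attitude=q(6.2));env.hold(.2)
b,d=look("scene","x.png")
cv2.imwrite("pics/t6.png",cv2.resize(b[40:280,150:450],(750,600))[:,:,::-1])
```

```text
38.5 up
41.6 gap 0.03051823949435953 F 39.016560316085815
42.8 lifted gap 0.030723473441576037
```

View pics/t6.png

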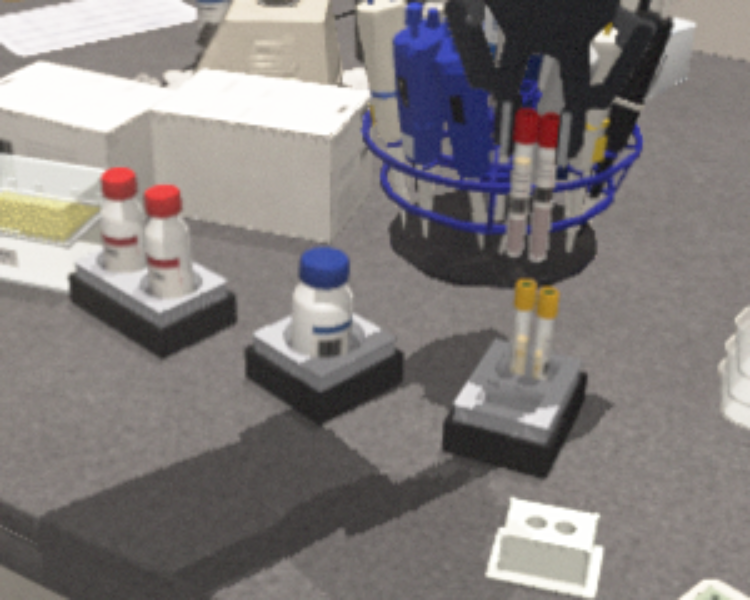

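Both tubes hang side by side in the grip, with caps at about (525,125) and (548,130). The wide bottle stands in its well and the stand is empty. I'll lower the pair under force guard.

Run:
```python
from h import *
c=place(SL,.081,6.2,.05)
```

```text
46.2 contact True z [ 0.55363118 -0.14661912  0.08153184] nominal 0.081 gap 0.03089682480987354 f [0.92452074 0.94545422 6.29261614]
```

On the floor: 81.5 mm against 81. I'll open a little, retreat, and check both views.

Run:
```python
from h import *
release(SL,.055)
env.reach([.3,-.45,.3],q(0));env.hold(.5)
a,_=look("top","x.png");b,d=look("scene","x.png")
cv2.imwrite("pics/t7.png",np.vstack([cv2.resize(a[110:240,120:390],(620,298)),cv2.resize(b[110:250,150:440],(620,298))])[:,:,::-1])
say(sensors.read_wrist_force())
```

```text
48.1 up
50.2 [-0.24579347  0.84787689  0.42223307]
```

View pics/t7.png

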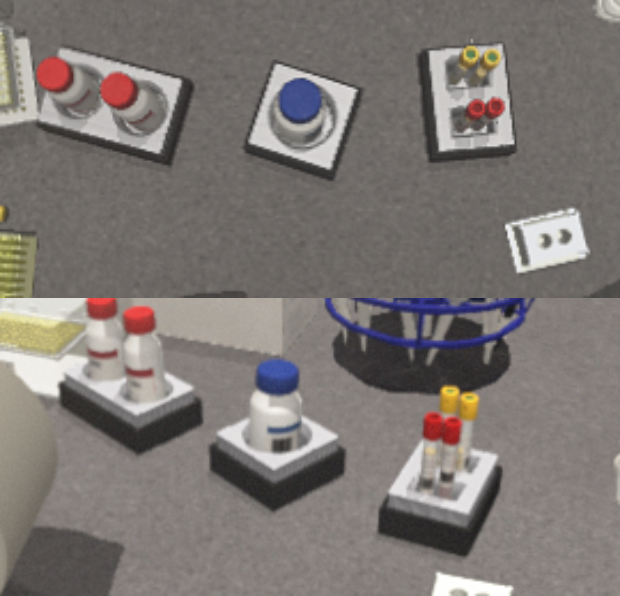

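Everything is in place and upright: the red caps in the twin block at (55,75) and (120,90), the blue cap in the wide well at (300,100), and the red-capped pair in the empty slot at (485,107). The arm is clear, so I'm handing the job in.

```bash
python3 -c "
from workcell import env
print(env.job_done())"
```

```text
the job is handed in; nothing more can be done
None
```

I handed the job in at about 50 s: both narrow bottles, the wide bottle and the tube pair (one grasp) stand upright on their pocket floors, released; bottle B touched its well wall on the first try, so I lifted it, shifted 4 mm and set it down cleanly.

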